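# Spread glue blocks on the downdraught box and hold its self-closing gate wide open

## Robot

A 7-joint arm with a two-finger parallel gripper is mounted at the origin on a cart in front of the work surface, level with it; the furniture and walls round the work are solid. World frame = base frame: x ahead of the robot, y to its left, z up, the work surface at z = 0. Lengths are in m, angles in rad, forces in N, time in s.
With the tool pointing down it reaches from about 0.425 to 0.875 m from the base axis. Payload 4.7 kg.
Tool frame: the origin (TCP) lies at the very end of the fingers, on their centre line; the grasp point (between the pads) lies 19 mm behind it; z points along the fingers, y is the direction in which the jaws open and shut (so a half turn about z gives the same grasp; the last joint's range is limited). The gripper opens to 87 mm and grips with 3 to 60 N. Pads are 19 mm wide; open, the fingers measure 117 mm over their backs; the gripper's body (75 mm by 190 mm) begins 51 mm behind the grasp point.
Start: joints at [1.279, 0.321, -0.07, 1.45, 0.023, 1.371, -0.057], TCP at [0.196, -0.62, 0.223] pointing down, gripper open.
Joint ranges: [-2.86, 2.86], [-0.3, 2.09], [-1.38, 1.24], [0.06, 2.45], [-1.56, 4.7], [0.09, 2.05], [-2.69, 2.69]. Speed limits (rad/s): [2.57, 2.57, 3.14, 3.14, 3.14, 3.14, 3.14].

## Interface

Orientations are given as a rotation vector (axis times angle).
In Python, from bench import ctrl gives the robot as it stands. The module is installed in compiled form; this text tells all that it offers.
- The arm moves only by the tool move_arm, never from a script. Its arguments are lists of equal length, an entry for each row: "dp": the shift along the tool's x, y, z in units of 30 mm (1.0 is 30 mm), a list of three; "turn": the turn about the tool's z in units of 5 degrees (1.0 is 5 degrees); "jaw": the opening, from -1 (shut) to 1 (fully open). A call has 1 to 5 rows; each row is the pose to reach, as a shift and turn from the pose commanded when the call began, along the tool's axes at that moment; what a row does not reach only later rows make up. A row lasts 1/10 s, in which the tool goes at most 50 mm and 8.59 degrees, less where a joint would pass 70% of its speed; a pose out of reach is approached as far as the arm can. A call with a gripper value outside its range is refused whole. The fingers move at their own pace and stop on an object; "grip_force" is the grip in N (left out, the last holds). Time passes only in rows, so rows that repeat a pose let the fingers close. It gives the time, the measured TCP pose, the force and the opening at its end, in the units of the state.
- ctrl.get_state(): the state, without advancing time (a new reading comes with each control period).
- ctrl.get_image(name): name is "scene" or "top"; returns the picture (400x640x3 uint8, red, green, blue); there is no depth.
- ctrl.camera_info(name): a dict with "intrinsics" (3x3 intrinsics, pixels), "extrinsics" (4x4, takes a point from world to camera coordinates). Camera axes: x right, y up, looking along -z (the intrinsics and any distortion apply to the point x, -y, -z); pixel columns grow to the right and rows downward; lengths in m; the calibration is good to about 2 mm. A picture is of the moment at which its call begins. camera_info takes no time and is no camera call.
- ctrl.close_job(): hands the job in, once; it reports no verdict.
Trained networks look in the newest picture that a camera, given by its name, has taken for a name from the list of things; names that differ only in an ending like _2 or _b are one class to them, and where a whole thing is asked for, a point or a joint stands for the part that bears it (a point fixed in the world has none). Each returns a list of dicts, best first, with "confidence" (0 to 1); they miss things now and then, are a little off and sometimes report something else, mostly with a low value. They report only what shows in the picture. A call takes as long as a camera call. They do not tell look-alikes from the thing itself.
- ctrl.look_for(camera, target): "rect" ([centre column, centre row, width, height] in pixels, round what is visible of it).
- ctrl.masks_of(camera, target): "region" (400x640 bool, what is visible of it) and "rect" ([centre column, centre row, width, height] in pixels, round what is visible of it).
The state is a dict: "time": time; "joint_positions": joint angles; "qd": joint speeds; "joint_torque": joint torques, N m; "position": TCP position; "tool_rot": TCP orientation; "ft_force": force on the tool from outside, world axes, zero at the start; "torque": the same for the moment, N m; "grip_width": opening from 0.0 (shut) to 1.0 (fully open).
Only numpy, scipy, OpenCV 4.12 (cv2) and the standard library are available. Lean on these libraries where they do the work, as an engineer would, in place of code of your own. Each camera call takes 0.05 s, during which the arm holds its last target. There are 200 camera calls.

## Task

The five wooden glue blocks lie heaped on the slatted grille of the downdraught box. Spread them over the grille in one even layer, each lying flat by itself with its middle at least 80 mm from the middle of every other, so that the air can pass all round. Then press the handle of the suction gate behind the box down, past its two click notches to its third position, right down at the stop, and keep holding it there: the gate springs back when it is let go, so finish with the fingers still on the handle and the lever fully down; leave the other things on the table where they are.

Things in the scene. Friction and masses are not known exactly. Their poses are not given: they have to be found in the camera images.
- grille (a point): middle of the upper face of the slatted steel grille on the downdraught box, 70 mm above the table. The box is a fixed plywood box 234 mm (its x) by 184 mm (its y), with a rim 9 mm wide that stands 5 mm above the grille; the grille inside the rim measures 216 mm (x) by 166 mm (y). Site x points away from the robot to the gate and the duct behind the box, z up
- dust_box: the fixed downdraught box with gate and duct; origin on the table under the box's middle, x to the gate. The lever and its notched dial (102 mm across) turn in an upright plane 143 mm behind the box's middle, about an axis 118 mm up; the roller's guide reaches 85 mm from the axis, up and left; the 64 mm duct runs back 76 mm below the axis. Farther right lies a fixed plywood bundle, 98 mm high
- lever_grip (a point): middle of the black round T-grip at the end of the gate's lever: a bar 17 mm thick and 52 mm long, parallel to the box's x, that sticks out from the lever away from the robot (from 24 mm before this point to 30 mm behind it; the last 4 mm is a collar 21 mm wide). The lever's 4 mm steel plate begins 24 mm before this point and leads to the pivot. Site axes: x along the bar, away from the robot; the point turns with the lever
- gate_pivot (a point): fixed point on the gate's pivot axis, abreast of lever_grip; the axis runs along this point's x (the box's x), y left, z up. lever_grip goes round it on a circle of 120 mm radius: at rest the grip stands 56 mm to the right (-y) of and 106 mm above this point; pressed fully down it stands 119 mm to the right and 16 mm below it (some 100 mm above the table)
- gate_lever (a joint): angle of the gate's lever, rad: 0 at rest (gate shut, lever up), grows as the grip is pressed down, 1.22 at the stop (third position, gate wide open). A sprung roller drops into two notches, at 0.40 and 0.80, where the lever stays by itself; pushing it out of a notch takes about 9 N down on the grip. Beyond the second notch there is no other: a spring turns the lever back to the second notch as soon as it is let go, and holding it at the stop takes about 5 N
- block_1_mid (a point): centre of a wooden glue block 30 x 60 x 30 mm, about 30 g, all five alike; the point's y lies along the 60 mm length. One of the two lowest, side by side
- block_2_mid (a point): centre of a wooden glue block 30 x 60 x 30 mm, about 30 g, all five alike; the point's y lies along the 60 mm length. The other of the two lowest
- block_3_mid (a point): centre of a wooden glue block 30 x 60 x 30 mm, about 30 g, all five alike; the point's y lies along the 60 mm length. One of the two in the middle of the heap, across the lowest two, side by side
- block_4_mid (a point): centre of a wooden glue block 30 x 60 x 30 mm, about 30 g, all five alike; the point's y lies along the 60 mm length. The other of the two in the middle
- block_5_mid (a point): centre of a wooden glue block 30 x 60 x 30 mm, about 30 g, all five alike; the point's y lies along the 60 mm length. The block on top of the heap
- sanding_block: bystander: cork sanding block 63 x 113 x 34 mm, origin under its middle
- masking_roll: bystander: roll of masking tape lying flat, 96 mm across, 24 mm high, origin under its middle
- try_square: bystander: try square lying flat, 177 x 118 x 19 mm, origin under its middle
- wax_tin: bystander: flat round wax tin, 73 mm across, 26 mm high, origin under its middle
Not all that is in view belongs to the job. What is shaped like the part that bears block_5_mid but red is not meant.

How it is judged:
By the outcome, as a careful person would: the job done as asked, in the order asked, and still so for the second after the job is handed in, while the arm keeps its last pose, push and grip.
It also fails if it takes over 70 s, if anything falls off the work surface, if the arm or the gripper's body presses on something with over 40 N, if the wrist force passes 120 N, or if a joint passes its speed limit or range.

## Working session

There is one attempt and no reset: what is moved stays moved. The work goes in short steps, Python scripts to look and compute and a tool call to move; the robot and the scene stay as the last step left them, time stands still between calls to the robot, and variables do not carry over. Pictures are saved under pics/ and viewed, about 8 in all and at most 12, crops included, and the job is handed in when it is done.

Besides the shell and the picture viewer there is one more tool, called by a JSON object that holds its "fn" and its "kwargs". move_arm: Moves the arm, as the interface text tells. Its arguments: {"type":"object","properties":{"dp":{"type":"array","items":{"type":"array","items":{"type":"number"}}},"turn":{"type":"array","items":{"type":"number"}},"jaw":{"type":"array","items":{"type":"number"}},"grip_force":{"type":"number"}},"required":["dp","turn","jaw"]}

```bash
mkdir -p pics; cat > h.py <<'E'
import numpy as np,cv2
from bench import ctrl
def proj(cam,P):
    c=ctrl.camera_info(cam);K=np.array(c['intrinsics']);E=np.array(c['extrinsics'])
    p=(E@np.r_[P,1])[:3];p=K@np.array([p[0],-p[1],-p[2]]);return p[:2]/p[2]
def ray(cam,uv):
    c=ctrl.camera_info(cam);K=np.array(c['intrinsics']);E=np.array(c['extrinsics'])
    d=np.linalg.inv(K)@np.array([uv[0],uv[1],1.]);d=np.array([d[0],-d[1],-d[2]])
    R=E[:3,:3];o=-R.T@E[:3,3];d=R.T@d;return o,d/np.linalg.norm(d)
def atz(cam,uv,z):
    o,d=ray(cam,uv);return o+d*(z-o[2])/d[2]
def tri(*obs):
    A=np.zeros((3,3));b=np.zeros(3)
    for cam,uv in obs:
        o,d=ray(cam,uv);M=np.eye(3)-np.outer(d,d);A+=M;b+=M@o
    return np.linalg.solve(A,b)
def save(cam,name,crop=None,s=1):
    im=ctrl.get_image(cam)[:,:,::-1]
    if crop: im=im[crop[1]:crop[3],crop[0]:crop[2]]
    if s!=1: im=cv2.resize(im,None,fx=s,fy=s,interpolation=cv2.INTER_CUBIC)
    cv2.imwrite('pics/'+name+'.png',im)
E
python3 - <<'E'
from h import *
np.set_printoptions(precision=3,suppress=True)
s=ctrl.get_state();print(s)
for c in('scene','top'):
    save(c,c+'0');print(c,ctrl.camera_info(c)['intrinsics'],ray(c,(320,200)))
    for t in('dust_box','gate_lever','lever_grip','block_1_mid'):
        for r in ctrl.look_for(c,t): print(c,t,np.array(r['rect']),r['confidence'])
E
```

```text
{'time': 0.0, 'joint_positions': array([ 1.279,  0.322, -0.07 ,  1.452,  0.023,  1.371, -0.057]), 'qd': array([ 0.   ,  0.001, -0.   , -0.001, -0.001, -0.   ,  0.001]), 'joint_torque': array([  0.   , -49.129,  -0.404, -31.253,  -0.064,   0.044,   0.   ]), 'position': array([ 0.195, -0.619,  0.221]), 'tool_rot': array([-3.103, -0.478,  0.001]), 'ft_force': array([-0.039,  0.249,  0.464]), 'torque': array([ 0.019, -0.027, -0.086]), 'grip_width': 0.9979727523014182}
scene [[444.321   0.    320.274]
 [  0.    444.321 201.083]
 [  0.      0.      1.   ]] (array([-0.375, -0.682,  0.763]), array([ 0.677,  0.551, -0.488]))
scene dust_box [307.1 197.2 148.1 106.7] 0.76
scene gate_lever [313.4 164.9  34.3  47.8] 0.85
scene gate_lever [403.5 325.3  43.2  36.8] 0.35
scene lever_grip [316.4 165.1  37.   44.1] 0.77
scene block_1_mid [307.8 197.4 148.5 106.6] 0.64
scene block_1_mid [280.4 206.   14.6  23.2] 0.63
top [[482.911   0.    316.747]
 [  0.    482.911 201.804]
 [  0.      0.      1.   ]] (array([ 0.154, -0.006,  1.688]), array([ 0.227, -0.007, -0.974]))
top dust_box [264.6 167.1  67.4 170.4] 0.83
top gate_lever [416.8 262.6  29.9  29.9] 0.68
top gate_lever [215.8 156.1  17.4  20.1] 0.65
top gate_lever [261.8 158.3  35.4  32.4] 0.51
top lever_grip [261.1 158.8  35.9  33.7] 0.57
top lever_grip [264.7 167.6  69.4 171.2] 0.15
top block_1_mid [264.5 219.2   5.3  -1.6] 0.52
top block_1_mid [264.1 167.6  69.1 173. ] 0.16
```

View pics/scene0.png

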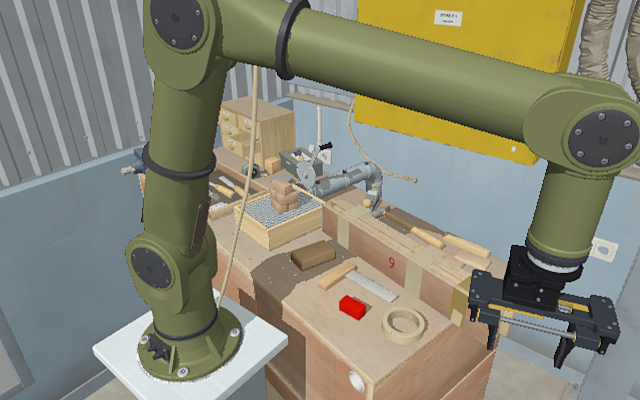

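View pics/top0.png

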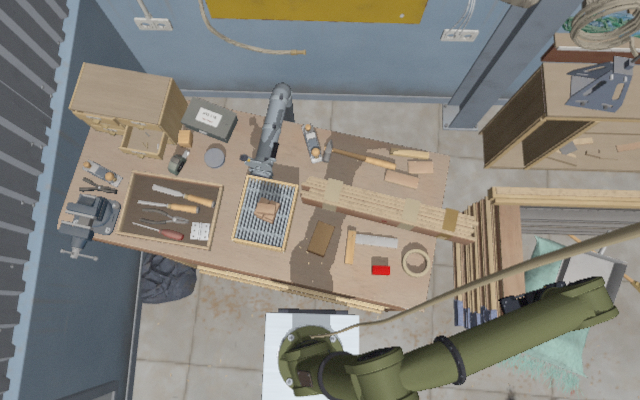

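The scene view shows the heap on the box at (283,195), with the lever behind it at (316,165) and the red look-alike block at (352,307). In the top view the box is at (266,213), the lever at (262,158) and the red block at (381,270). The heap of natural-wood blocks on the grille is the one meant. I'll enlarge it to confirm and measure.

```bash
python3 - <<'E'
from h import *
a=ctrl.get_image('scene')[130:260,220:350,::-1];b=ctrl.get_image('top')[135:265,215:345,::-1]
cv2.imwrite('pics/c1.png',np.hstack([cv2.resize(a,(400,400),interpolation=cv2.INTER_CUBIC),cv2.resize(b,(400,400),interpolation=cv2.INTER_CUBIC)]))
E
```

```text
(no output)
```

View pics/c1.png

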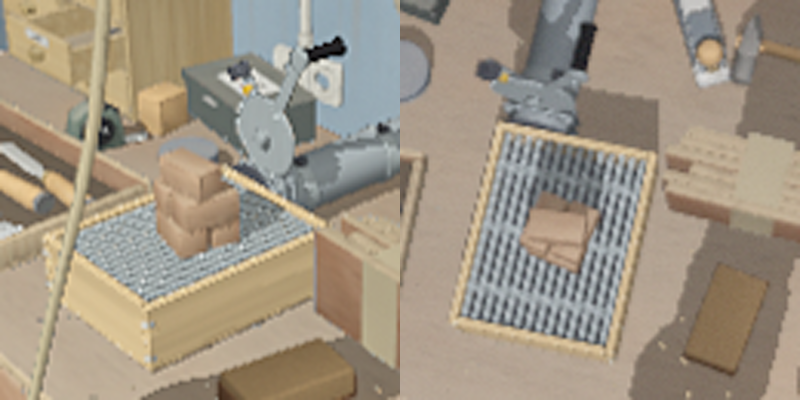

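The crop shows five natural-wood blocks in a heap on the grille, in 2+2+1 layers. The lever's black T-grip stands up at the back right.

```bash
python3 - <<'E'
from h import *
np.set_printoptions(precision=4,suppress=True)
for n,uv in dict(BL=(248.1,175.9),BR=(297.9,184.7),FR=(283.2,250.7),FL=(232.5,240)).items(): print(n,atz('top',uv,.075))
for n,uv in dict(FR=(268.7,226.8),BR=(322,206),FL=(234.6,207.3)).items(): print('s',n,atz('scene',uv,.075))
# grip: near end / far end in both
f=lambda x,y,ox,oy:(ox+x/3.077,oy+y/3.077)
print('far',tri(('scene',f(340,45,220,130)),('top',f(188,30,215,135))))
print('near',tri(('scene',f(310,54,220,130)),('top',f(180,63,215,135))))
print('hub',tri(('scene',f(262,128,220,130)),('top',f(140,100,215,135))))
a=ctrl.get_image('scene')[173:218,263:308,::-1];b=ctrl.get_image('top')[190:230,245:285,::-1]
cv2.imwrite('pics/c2.png',np.hstack([cv2.resize(a,(400,400),interpolation=cv2.INTER_CUBIC),cv2.resize(b,(400,400),interpolation=cv2.INTER_CUBIC)]))
E
```

```text
BL [0.6088 0.2344 0.075 ]
BR [0.5822 0.0608 0.075 ]
FR [0.3525 0.1018 0.075 ]
FL [0.3838 0.2736 0.075 ]
s FR [0.3652 0.1116 0.075 ]
s BR [0.5535 0.0668 0.075 ]
s FL [0.3791 0.273  0.075 ]
far [0.6728 0.1283 0.2251]
near [0.6354 0.136  0.2255]
hub [0.6209 0.1881 0.1322]
```

View pics/c2.png

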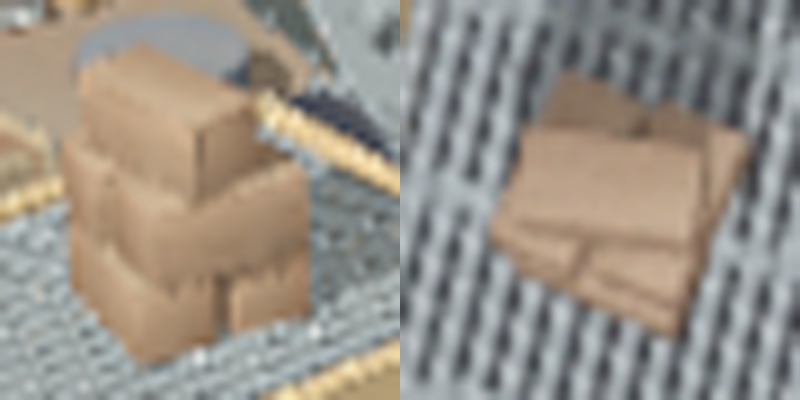

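```bash
python3 - <<'E'
from h import *
np.set_printoptions(precision=4,suppress=True)
T=lambda x,y:(245+x/10-.45,190+y/10-.45);S=lambda x,y:(263+x/8.89-.45,173+y/8.89-.45)
c=np.array([.4818,.1677]);a=-np.radians(9.8);R=np.array([[np.cos(a),-np.sin(a)],[np.sin(a),np.cos(a)]])
bx=lambda P:(R.T@(P[:2]-c))*1000
for n,z,L in (('top5',.16,[(125,130),(300,150),(293,240),(100,215)]),('mid',.13,[(90,230),(280,300),(345,140),(165,75)])):
    for p in L: q=atz('top',T(*p),z);print(n,q,bx(q))
for p in [(80,80),(145,40),(262,100),(198,130)]: q=atz('scene',S(*p),.16);print('s5',q,bx(q))
print('tri FR corner',tri(('scene',S(198,130)),('top',T(293,240))),'BR',tri(('scene',S(262,100)),('top',T(300,150))))
for p in [(62,150),(135,205),(308,170)]: q=atz('scene',S(*p),.13);print('smid',q,bx(q))
for p in [(72,285),(148,362),(312,312)]: q=atz('scene',S(*p),.07);print('sbot',q,bx(q))
# box frame check: rim corners reproject
for cam in('top','scene'):
  print(cam,[proj(cam,np.r_[c+R@np.array([sx*.117,sy*.092]),.075]).round(1) for sx,sy in((1,1),(1,-1),(-1,-1),(-1,1))])
print(ctrl.get_state()['position'])
E
```

```text
top5 [0.4961 0.1875 0.16  ] [10.7073 21.9138]
top5 [0.4911 0.1305 0.16  ] [ 15.4546 -35.1023]
top5 [0.4613 0.1314 0.16  ] [-14.042 -39.311]
top5 [0.4677 0.194  0.16  ] [-18.3331  23.5218]
mid [0.4688 0.2009 0.13  ] [-18.5013  30.5251]
mid [0.4471 0.1374 0.13  ] [-29.0114 -35.793 ]
mid [0.5015 0.1185 0.13  ] [ 27.7662 -45.1784]
mid [0.5218 0.179  0.13  ] [37.5258 17.9948]
s5 [0.459  0.1853 0.16  ] [-25.4592  13.4409]
s5 [0.4949 0.1892 0.16  ] [ 9.2563 23.4275]
s5 [0.4863 0.127  0.16  ] [ 11.3694 -39.2906]
s5 [0.457 0.129 0.16 ] [-17.8289 -42.3548]
tri FR corner [0.4612 0.1321 0.1574] BR [0.4914 0.1311 0.1568]
smid [0.4584 0.1958 0.13  ] [-27.8002  23.7025]
smid [0.4455 0.1488 0.13  ] [-32.5795 -24.8344]
smid [0.5001 0.1199 0.13  ] [ 26.206  -43.9446]
sbot [0.4666 0.204  0.07  ] [-21.1646  33.1563]
sbot [0.4448 0.1463 0.07  ] [-32.787  -27.3898]
sbot [0.5052 0.125  0.07  ] [ 30.358  -38.1046]
top [array([247. , 174.8]), array([298.9, 185. ]), array([284.6, 251.2]), array([231.1, 240.4])]
scene [array([293.6, 183.5]), array([330. , 203.5]), array([268.8, 230.7]), array([234.2, 206.4])]
[ 0.1957 -0.6199  0.2226]
```

{"fn": "move_arm", "kwargs": {"dp": [[0,0,-1.0],[0,0,-2],[0,0,-3],[0,0,-4],[0,0,-4]], "turn": [1.5,3,4.5,5.5,5.5], "jaw": [1,1,1,1,1], "grip_force": 15}}

```text
time: 1.2
position: [0.1963, -0.6215, 0.3481]
tool_rot: [3.121, -0.275, 0.006]
ft_force: [0.1, 0.3, 0.7]
grip_width: 0.998
```

```bash
cat >> h.py <<'E'
def psi(s): 
    from scipy.spatial.transform import Rotation as Ro
    x=Ro.from_rotvec(s['tool_rot']).as_matrix()[:,0];return np.degrees(np.arctan2(x[1],x[0]))
def plan(*wps,start=None):
    """wps: (x,y,z,psi) world; prints dp units for each leg, using the psi held at each leg's start"""
    s=ctrl.get_state();p=np.array(s['position']) if start is None else np.array(start[:3]);a=psi(s) if start is None else start[3]
    for w in wps:
        d=(np.array(w[:3])-p)/.03;c,si=np.cos(np.radians(a)),np.sin(np.radians(a))
        print('leg dp',np.round([d[0]*c+d[1]*si,d[0]*si-d[1]*c,-d[2]],2),'turn',round(-(w[3]-a)/5,2),'mm',round(np.linalg.norm(d)*30));p=np.array(w[:3]);a=w[3]
C=np.array([.4818,.1677]);A0=-10.
def bw(x,y):
    a=np.radians(A0);return C+np.array([[np.cos(a),-np.sin(a)],[np.sin(a),np.cos(a)]])@np.array([x,y])/1000
E
python3 - <<'E'
from h import *
plan((.42,-.38,.348,-10),(.44,-.13,.348,-10),(.48,.11,.30,-10),(.478,.160,.24,-5))
E
```

```text
leg dp [ 5.94 -9.23  0.  ] turn -0.01 mm 329
leg dp [-0.79 -8.32 -0.  ] turn 0.0 mm 251
leg dp [-0.08 -8.11  1.6 ] turn 0.0 mm 248
leg dp [-0.36 -1.63  2.  ] turn -1.0 mm 78
```

{"fn": "move_arm", "kwargs": {"dp": [[0.9,-1.3,0],[1.8,-2.6,0],[2.7,-3.9,0],[3.6,-5.2,0],[4.4,-6.6,0]], "turn": [0,0,0,0,0], "jaw": [1,1,1,1,1]}}

```text
time: 1.7
position: [0.3611, -0.4462, 0.3419]
tool_rot: [-3.13, 0.272, 0.0]
ft_force: [0.4, 0.2, -0.2]
grip_width: 0.999
```

{"fn": "move_arm", "kwargs": {"dp": [[0.8,-1.3,0],[1.5,-2.6,0],[1.5,-4.2,0],[1.4,-5.7,0],[1.3,-7.2,0]], "turn": [0,0,0,0,0], "jaw": [1,1,1,1,1]}}

```text
time: 2.2
position: [0.4359, -0.2396, 0.3419]
tool_rot: [-3.13, 0.271, 0.001]
ft_force: [0.9, 0.5, -0.6]
grip_width: 0.999
```

```bash
python3 - <<'E'
from h import *
plan((.48,.11,.30,-10),(.478,.160,.24,-5))
E
```

```text
leg dp [ -0.55 -11.73   1.4 ] turn 0.02 mm 355
leg dp [-0.36 -1.63  2.  ] turn -1.0 mm 78
```

{"fn": "move_arm", "kwargs": {"dp": [[-0.1,-1.5,0],[-0.1,-3.0,0],[-0.2,-4.5,0],[-0.3,-6,0.3],[-0.4,-7.5,0.6]], "turn": [0,0,0,0,0], "jaw": [1,1,1,1,1]}}

```text
time: 2.7
position: [0.4628, -0.0162, 0.3241]
tool_rot: [3.129, -0.272, 0.001]
ft_force: [0.7, -0.1, -0.5]
grip_width: 0.999
```

{"fn": "move_arm", "kwargs": {"dp": [[0,-1.4,0.3],[-0.1,-2.8,0.8],[-0.2,-4.2,0.8],[-0.2,-4.2,0.8],[-0.2,-4.2,0.8]], "turn": [0,0,-1,-1,-1], "jaw": [1,1,1,1,1]}}

```text
time: 3.2
position: [0.4785, 0.1078, 0.3001]
tool_rot: [3.138, -0.132, -0.001]
ft_force: [-0.4, 0.3, -0.2]
grip_width: 1.001
```

```bash
python3 - <<'E'
from h import *
plan((.478,.160,.24,-5),(.478,.160,.139,-5),(.478,.160,.2,-5),(*bw(85,50),.20,-10),(*bw(85,50),.0815,-10))
E
```

```text
leg dp [-0.16 -1.73  2.  ] turn 0.03 mm 80
leg dp [ 0.   -0.    3.37] turn 0.0 mm 101
leg dp [ 0.   -0.   -2.03] turn 0.0 mm 61
leg dp [ 3.07 -1.68 -0.  ] turn 1.0 mm 105
leg dp [ 0.   -0.    3.95] turn 0.0 mm 119
```

{"fn": "move_arm", "kwargs": {"dp": [[-0.1,-0.9,1],[-0.16,-1.73,2.0],[-0.16,-1.73,3.5],[-0.16,-1.73,5.0],[-0.16,-1.73,5.37]], "turn": [0,0,0,0,0], "jaw": [1,1,1,1,1]}}

```text
time: 3.7
position: [0.4756, 0.1559, 0.1347]
tool_rot: [3.135, -0.14, -0.013]
ft_force: [-0.1, 0.2, -0.7]
grip_width: 1.0
```

{"fn": "move_arm", "kwargs": {"dp": [[0,0,0],[0,0,0],[0,0,0],[0,0,0],[0,0,0]], "turn": [0,0,0,0,0], "jaw": [0.2,0.2,0.2,0.2,0.2]}}

```text
time: 4.2
position: [0.4798, 0.1594, 0.1411]
tool_rot: [-3.138, 0.137, -0.005]
ft_force: [0.2, -0.2, 5.2]
grip_width: 0.687
```

{"fn": "move_arm", "kwargs": {"dp": [[0,0,-0.6],[0,0,-1.5],[0,0,-2.0],[1.3,-0.7,-2.0],[2.6,-1.5,-2.0]], "turn": [0,0,0,0.5,1], "jaw": [0,0,0,0,0]}}

```text
time: 4.7
position: [0.5623, 0.1961, 0.2016]
tool_rot: [3.127, -0.28, 0.008]
ft_force: [-0.3, -1.1, 1.5]
grip_width: 0.689
```

```bash
python3 - <<'E'
from h import *
print(ctrl.get_state()['grip_width'])
plan((*bw(82,50),.20,-10),(*bw(82,50),.082,-10),(*bw(82,50),.25,-10))
E
```

```text
0.6892417319470903
leg dp [ 0.25 -0.27  0.05] turn -0.05 mm 11
leg dp [ 0.   -0.    3.93] turn 0.0 mm 118
leg dp [ 0.  -0.  -5.6] turn 0.0 mm 168
```

{"fn": "move_arm", "kwargs": {"dp": [[0.25,-0.27,0.5],[0.25,-0.27,2.0],[0.25,-0.27,3.2],[0.25,-0.27,3.9],[0.25,-0.27,4.0]], "turn": [0,0,0,0,0], "jaw": [0,0,0,0,0]}}

```text
time: 5.2
position: [0.5679, 0.2034, 0.0771]
tool_rot: [3.129, -0.273, -0.005]
ft_force: [-0.1, 0.1, -0.3]
grip_width: 0.688
```

{"fn": "move_arm", "kwargs": {"dp": [[0,0,0],[0,0,0],[0,0,0],[0,0,0],[0,0,-1.2]], "turn": [0,0,0,0,0], "jaw": [0,0.6,0.75,0.75,0.75]}}

```text
time: 5.7
position: [0.566, 0.2021, 0.1118]
tool_rot: [3.126, -0.273, -0.012]
ft_force: [0.4, -0.7, 0.5]
grip_width: 0.865
```

{"fn": "move_arm", "kwargs": {"dp": [[0,0,-1.5],[0,0,-3.0],[0,0,-4.5],[0,5,-5],[0,5,-5]], "turn": [0,0,0,0,0], "jaw": [0.9,1,1,1,1]}}

```text
time: 6.2
position: [0.5521, 0.1073, 0.2628]
tool_rot: [-3.129, 0.265, -0.006]
ft_force: [0.6, -0.9, 0.0]
grip_width: 0.997
```

```bash
cat >> h.py <<'E'
def heap(name,crop=((228,172),(304,256))):
    a=ctrl.get_image('scene')[175:235,233:333,::-1];b=ctrl.get_image('top')[170:256,228:304,::-1]
    a=cv2.resize(a,None,fx=4.5,fy=4.5,interpolation=cv2.INTER_CUBIC);b=cv2.resize(b,None,fx=4.5,fy=4.5,interpolation=cv2.INTER_CUBIC)
    a=np.vstack([a,np.zeros((b.shape[0]-a.shape[0],a.shape[1],3),np.uint8)]);cv2.imwrite('pics/'+name+'.png',np.hstack([a,b]))
# left pane 450 wide: scene px = 233+x/4.5-.4, 175+y/4.5-.4 ; right pane: top px = 228+(x-450)/4.5-.4, 170+y/4.5-.4
S=lambda x,y:(233+x/4.5-.4,175+y/4.5-.4)
T=lambda x,y:(228+(x-450)/4.5-.4,170+y/4.5-.4)
def wb(P):
    a=np.radians(A0);return np.array([[np.cos(a),np.sin(a)],[-np.sin(a),np.cos(a)]])@(np.array(P[:2])-C)*1000
E
python3 - <<'E'
from h import *
heap('h1')
E
```

```text
(no output)
```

View pics/h1.png

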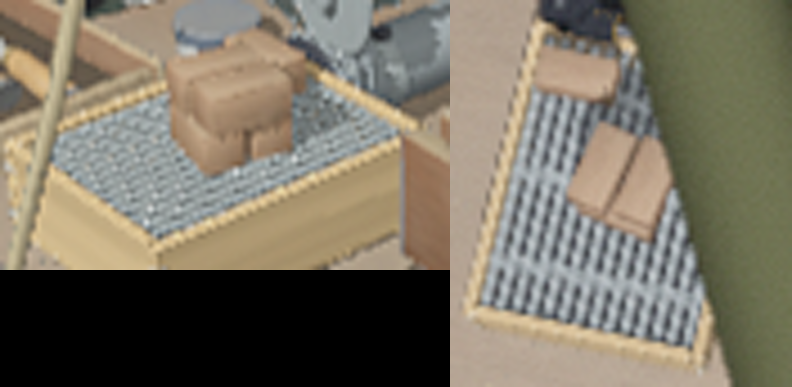

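The left pane shows the middle pair on the lower pair. The right pane shows the placed block at (578,78) and the middle pair at about (602,170) and (640,185), partly behind the arm.

```bash
python3 - <<'E'
from h import *
np.set_printoptions(precision=4,suppress=True)
for n,z,L in(('placed',.10,[(540,52),(620,66),(610,102),(534,86)]),('L',.13,[(603,124),(638,140),(605,212),(570,192)])):
    q=[atz('top',T(*p),z) for p in L];print(n,np.mean(q,0),wb(np.mean(q,0)),[wb(p) for p in q])
for p in [(603,124),(570,192),(640,140),(610,215),(645,240)]: q=atz('top',T(*p),.13);print('t',q,wb(q))
for p in [(168,60),(198,88),(292,72),(262,45),(228,53)]: q=atz('scene',S(*p),.13);print('s',q,wb(q))
E
```

```text
placed [0.5649 0.203  0.1   ] [75.6607 49.2123] [array([88.7952, 80.2001]), array([90.3192, 18.5316]), array([61.4806, 19.6362]), array([62.0478, 78.4812])]
L [0.4893 0.1747 0.13  ] [6.1433 8.2361] [array([37.4795, 16.2604]), array([ 30.876 , -11.6542]), array([-26.5758,  -0.0316]), array([-17.2064,  28.37  ])]
t [0.5215 0.1772 0.13  ] [37.4795 16.2604]
t [0.4698 0.1986 0.13  ] [-17.2064  28.37  ]
t [0.5102 0.1494 0.13  ] [ 31.1723 -13.0939]
t [0.4535 0.1685 0.13  ] [-28.0147  -4.1036]
t [0.4357 0.1421 0.13  ] [-40.9484 -33.1928]
s [0.4662 0.2017 0.13  ] [-21.2398  30.8115]
s [0.4499 0.1577 0.13  ] [-29.6478 -15.3379]
s [0.5059 0.1238 0.13  ] [ 31.3262 -39.024 ]
s [0.5228 0.1665 0.13  ] [40.5685  5.9717]
s [0.4993 0.1767 0.13  ] [15.7008 11.9484]
```

```bash
python3 - <<'E'
from h import *
print(ctrl.get_state()['joint_positions'])
m=bw(6,8)
plan((*m,.24,68),(*m,.109,68),(*m,.18,68),(*bw(-68,52),.18,80),(*bw(-68,52),.082,80))
E
```

```text
[ 0.46098797  0.17919587 -0.77168722  1.59597904  0.13291365  1.417642
 -2.08022647]
leg dp [-2.57 -2.16  0.72] turn -15.74 mm 103
leg dp [0.   0.   4.37] turn 0.0 mm 131
leg dp [ 0.    0.   -2.37] turn 0.0 mm 71
leg dp [ 0.92 -2.72 -0.  ] turn -2.4 mm 86
leg dp [0.   0.   3.27] turn 0.0 mm 98
```

{"fn": "move_arm", "kwargs": {"dp": [[-0.6,-0.6,0],[-1.3,-1.2,0.3],[-2,-1.8,0.5],[-2.57,-2.16,0.72],[-2.57,-2.16,0.72]], "turn": [1.7,3.4,5.1,6.8,8.5], "jaw": [1,1,1,1,1]}}

```text
time: 6.8
position: [0.4998, 0.1692, 0.2329]
tool_rot: [2.954, -0.991, -0.014]
ft_force: [0.5, -0.8, -0.3]
grip_width: 1.001
```

{"fn": "move_arm", "kwargs": {"dp": [[0,0,0],[0,0,0],[0,0,0],[0,0,0],[0,0,0]], "turn": [1.7,3.4,5.1,6.8,8.5], "jaw": [1,1,1,1,1]}}

```text
time: 7.3
position: [0.5011, 0.1648, 0.2148]
tool_rot: [2.847, -1.181, -0.069]
ft_force: [0.3, 0.1, -0.4]
grip_width: 1.0
```

{"fn": "move_arm", "kwargs": {"dp": [[0,0,0],[0,0,0],[0,0,0.5]], "turn": [1.7,3.4,3.4], "jaw": [1,1,1]}}

```text
time: 7.6
position: [0.5109, 0.1623, 0.1965]
tool_rot: [2.668, -1.528, -0.086]
ft_force: [1.0, -1.4, -3.9]
grip_width: 0.999
```

```bash
python3 - <<'E'
from h import *
s=ctrl.get_state();print(s['joint_positions'],psi(s))
m=bw(6,8)
plan((*m,.109,-112),(*m,.18,-112),(*bw(-68,52),.18,-100),(*bw(-68,52),.082,-100))
E
```

```text
[-1.37736711  0.33061515  1.23444577  1.73033597 -0.2992491   1.39488545
 -2.6911423 ] -59.62800322082329
leg dp [-0.72  0.42  2.92] turn 10.47 mm 91
leg dp [-0.    0.   -2.37] turn 0.0 mm 71
leg dp [-0.92  2.72 -0.  ] turn -2.4 mm 86
leg dp [-0.    0.    3.27] turn 0.0 mm 98
```

{"fn": "move_arm", "kwargs": {"dp": [[0,0,-0.5],[0,0,-0.9],[0,0,-1.2],[0,0,-1.5],[0,0,-1.5]], "turn": [-1.5,-3,-4.5,-6,-7.5], "jaw": [1,1,1,1,1]}}

```text
time: 8.1
position: [0.5155, 0.1631, 0.2415]
tool_rot: [3.038, -0.581, -0.114]
ft_force: [0.2, -0.6, 0.5]
grip_width: 0.999
```

```bash
python3 - <<'E'
from h import *
s=ctrl.get_state();print(s['joint_positions'],psi(s),s['position'],s['tool_rot'])
E
```

```text
[-1.29289286  0.24301251  1.10059598  1.65376431 -0.20192794  1.46550516
 -2.11333377] -21.748309963501956 [0.51550273 0.16314437 0.2415172 ] [ 3.03821364 -0.58068001 -0.11369639]
```

{"fn": "move_arm", "kwargs": {"dp": [[0,0,0],[0,0,0],[0,0,0],[0,0,0],[0,0,0]], "turn": [-1.6,-3.2,-4.8,-6.4,-8], "jaw": [1,1,1,1,1]}}

```text
time: 8.6
position: [0.5147, 0.163, 0.2404]
tool_rot: [3.08, 0.498, -0.135]
ft_force: [0.2, -0.5, -1.1]
grip_width: 0.999
```

{"fn": "move_arm", "kwargs": {"dp": [[0,0,0],[0,0,0],[0,0,0],[0,0,0],[0,0,0]], "turn": [-1.6,-3.2,-4.8,-6.4,-8], "jaw": [1,1,1,1,1]}}

```text
time: 9.1
position: [0.5147, 0.1629, 0.2404]
tool_rot: [-2.73, -1.524, 0.138]
ft_force: [0.1, -0.1, 0.9]
grip_width: 1.0
```

```bash
cat >> h.py <<'E'
def st():
    from scipy.spatial.transform import Rotation as Ro
    s=ctrl.get_state();print('j',np.round(s['joint_positions'],2),'psi',round(psi(s),1),'pos',np.round(s['position'],4),'box',wb(s['position']).round(1),'zaxis',Ro.from_rotvec(s['tool_rot']).as_matrix()[:,2].round(3),'grip',round(s['grip_width']*87,1),'t',s['time'])
E
python3 - <<'E'
from h import *
st()
m=bw(6,8)
plan((*m,.24,68))
E
```

```text
j [-1.13  0.19  0.88  1.65 -0.14  1.46 -0.78] psi 58.5 pos [0.5147 0.1629 0.2404] box [33.3  1. ] zaxis [-0.083 -0.032 -0.996] grip 87.0 t 9.1
leg dp [-0.12 -0.93  0.01] turn -1.91 mm 28
```

```bash
cat >> h.py <<'E'
def plan(*wps):
    from scipy.spatial.transform import Rotation as Ro
    s=ctrl.get_state();p=np.array(s['position']);R=Ro.from_rotvec(s['tool_rot']).as_matrix();a=psi(s)
    for w in wps:
        t=-(w[3]-a)/5;d=R.T@(np.array(w[:3])-p)/.03
        print('leg dp',np.round(d,2),'turn',round(t,2),'mm',round(np.linalg.norm(d)*30))
        R=R@Ro.from_euler('z',t*5,degrees=True).as_matrix();p=np.array(w[:3]);a=w[3]
E
python3 - <<'E'
from h import *
m=bw(6,8)
plan((*m,.2,68),(*m,.111,68),(*m,.17,68),(*bw(-68,52),.18,80),(*bw(-68,52),.085,80))
E
```

```text
leg dp [-0.02 -0.86  1.4 ] turn -1.91 mm 49
leg dp [0.18 0.19 2.95] turn 0.0 mm 89
leg dp [-0.12 -0.13 -1.96] turn 0.0 mm 59
leg dp [ 0.9  -2.74 -0.21] turn -2.4 mm 87
leg dp [0.15 0.24 3.15] turn 0.0 mm 95
```

{"fn": "move_arm", "kwargs": {"dp": [[0,-0.43,0.7],[0,-0.86,1.4],[0,-0.86,1.4],[0,-0.86,1.4]], "turn": [-1,-1.9,-1.9,-1.9], "jaw": [1,1,1,1]}}

```text
time: 9.5
position: [0.4897, 0.175, 0.2003]
tool_rot: [-2.595, -1.732, 0.135]
ft_force: [-0.3, 0.1, -0.6]
grip_width: 1.003
```

```bash
python3 - <<'E'
from h import *
st();m=bw(6,8);plan((*m,.111,68))
E
```

```text
j [-1.16  0.16  0.85  1.75 -0.11  1.37 -0.68] psi 67.6 pos [0.4897 0.175  0.2003] box [6.5 8.6] zaxis [-0.082 -0.033 -0.996] grip 87.2 t 9.5
leg dp [0.16 0.18 2.97] turn -0.09 mm 89
```

{"fn": "move_arm", "kwargs": {"dp": [[0.08,0.09,1.4],[0.14,0.16,2.6],[0.16,0.18,2.97],[0.16,0.18,2.97],[0.16,0.18,2.97]], "turn": [0,0,0,0,0], "jaw": [1,1,1,0.2,0.2]}}

```text
time: 10.0
position: [0.4905, 0.1744, 0.112]
tool_rot: [-2.595, -1.733, 0.132]
ft_force: [0.9, 0.2, -0.1]
grip_width: 0.894
```

{"fn": "move_arm", "kwargs": {"dp": [[0,0,0],[0,0,0],[0,0,0],[0,0,-0.7],[0,0,-1.96]], "turn": [0,0,0,0,0], "jaw": [0.2,0.2,0,0,0]}}

```text
time: 10.5
position: [0.4918, 0.1756, 0.1677]
tool_rot: [-2.593, -1.733, 0.144]
ft_force: [1.5, 0.7, -0.1]
grip_width: 0.697
```

```bash
python3 - <<'E'
from h import *
st();plan((*bw(-68,52),.175,80),(*bw(-68,52),.0855,80),(*bw(-68,52),.19,80))
E
```

```text
j [-1.14  0.2   0.84  1.79 -0.15  1.32 -0.65] psi 67.6 pos [0.4918 0.1756 0.1677] box [8.5 9.5] zaxis [-0.087 -0.035 -0.996] grip 60.6 t 10.5
leg dp [ 0.82 -2.81 -0.11] turn -2.47 mm 88
leg dp [0.15 0.24 2.97] turn 0.0 mm 89
leg dp [-0.17 -0.28 -3.47] turn 0.0 mm 104
```

{"fn": "move_arm", "kwargs": {"dp": [[0.4,-1.4,-0.1],[0.82,-2.81,-0.11],[0.82,-2.81,-0.11],[0.9,-2.7,1.3],[0.95,-2.6,2.4]], "turn": [-1.2,-2.5,-2.5,-2.5,-2.5], "jaw": [0,0,0,0,0]}}

```text
time: 11.0
position: [0.4269, 0.2309, 0.0999]
tool_rot: [-2.381, -2.001, 0.128]
ft_force: [-0.9, 0.6, -1.2]
grip_width: 0.697
```

```bash
python3 - <<'E'
from h import *
st();plan((*bw(-68,52),.085,80),(*bw(-68,52),.19,80))
E
```

```text
j [-1.25  0.17  0.77  1.95 -0.14  1.16 -0.59] psi 80.2 pos [0.4269 0.2309 0.0999] box [-65.1  52.7] zaxis [-0.081 -0.031 -0.996] grip 60.6 t 11.0
leg dp [ 0.   -0.06  0.5 ] turn 0.04 mm 15
leg dp [-0.16 -0.26 -3.49] turn 0.0 mm 105
```

{"fn": "move_arm", "kwargs": {"dp": [[0,-0.06,0.5],[0,-0.06,0.5],[0,-0.06,0.5],[0,-0.06,0.5],[-0.05,-0.15,-0.7]], "turn": [0,0,0,0,0], "jaw": [0,0.6,0.75,0.75,0.75]}}

```text
time: 11.5
position: [0.4216, 0.2288, 0.1198]
tool_rot: [-2.383, -2.0, 0.142]
ft_force: [-0.8, 0.9, 0.4]
grip_width: 0.869
```

{"fn": "move_arm", "kwargs": {"dp": [[-0.06,-0.1,-1.3],[-0.12,-0.2,-2.6],[-0.12,-0.2,-2.6]], "turn": [0,0,0], "jaw": [1,1,1]}}

```text
time: 11.8
position: [0.4273, 0.232, 0.2062]
tool_rot: [-2.382, -1.999, 0.114]
ft_force: [-0.6, 0.1, -0.4]
grip_width: 0.983
```

```bash
python3 - <<'E'
from h import *
st();m=bw(0,-22);plan((*m,.19,68),(*m,.111,68))
E
```

```text
j [-1.29  0.03  0.78  1.83 -0.04  1.36 -0.68] psi 80.1 pos [0.4273 0.232  0.2062] box [-64.8  53.8] zaxis [-0.075 -0.024 -0.997] grip 85.5 t 11.8
leg dp [-2.51  2.2   0.48] turn 2.42 mm 101
leg dp [0.13 0.16 2.63] turn 0.0 mm 79
```

{"fn": "move_arm", "kwargs": {"dp": [[-0.9,0.7,0.2],[-1.7,1.5,0.3],[-2.51,2.2,0.48],[-2.51,2.2,0.48],[-2.51,2.2,0.48]], "turn": [0.8,1.6,2.4,2.4,2.4], "jaw": [1,1,1,1,1]}}

```text
time: 12.3
position: [0.4746, 0.1436, 0.1843]
tool_rot: [-2.587, -1.742, 0.136]
ft_force: [-0.9, 1.5, 0.1]
grip_width: 0.998
```

```bash
python3 - <<'E'
from h import *
st();m=bw(0,-22);plan((*m,.111,68),(*m,.18,68))
heap('h2')
E
```

```text
j [-1.17  0.1   0.88  1.83 -0.07  1.33 -0.65] psi 68.0 pos [0.4746 0.1436 0.1843] box [ -2.9 -25. ] zaxis [-0.083 -0.032 -0.996] grip 86.8 t 12.3
leg dp [0.27 0.23 2.42] turn 0.01 mm 73
leg dp [-0.14 -0.15 -2.29] turn 0.0 mm 69
```

View pics/h2.png

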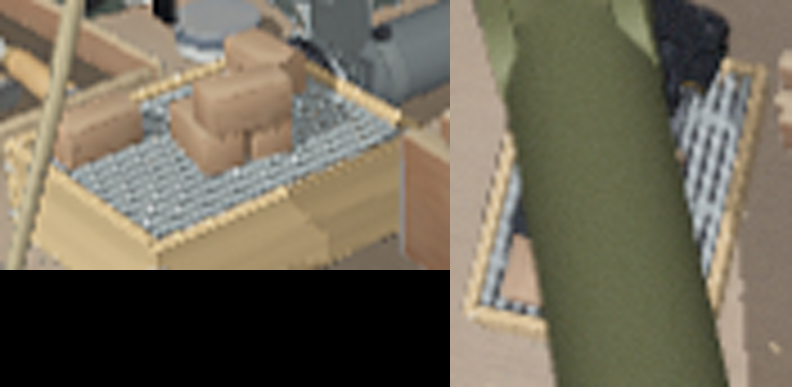

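The left pane shows the second block lying flat at front left (100,130) and the far block at (260,60). The right middle block is unmoved on the lower pair.

{"fn": "move_arm", "kwargs": {"dp": [[0.15,0.12,1.2],[0.27,0.23,2.42],[0.27,0.23,2.42],[0.27,0.23,2.42],[0.27,0.23,2.42]], "turn": [0,0,0,0,0], "jaw": [1,1,1,0.2,0.2]}}

```text
time: 12.9
position: [0.4789, 0.1474, 0.1127]
tool_rot: [-2.585, -1.746, 0.132]
ft_force: [1.2, 0.6, -0.4]
grip_width: 0.894
```

{"fn": "move_arm", "kwargs": {"dp": [[0,0,0],[0,0,0],[0,0,0],[0,0,-0.7],[-0.14,-0.15,-2.0]], "turn": [0,0,0,0,0], "jaw": [0.2,0.2,0,0,0]}}

```text
time: 13.4
position: [0.4753, 0.1459, 0.17]
tool_rot: [-2.586, -1.745, 0.144]
ft_force: [1.0, 0.7, 0.2]
grip_width: 0.694
```

```bash
python3 - <<'E'
from h import *
st();p=bw(-64,-53);print(p,np.hypot(*p));plan((*p,.175,80),(*p,.10,80))
E
```

```text
j [-1.17  0.13  0.89  1.84 -0.09  1.31 -0.64] psi 68.1 pos [0.4753 0.1459 0.17  ] box [ -2.6 -22.6] zaxis [-0.087 -0.036 -0.996] grip 60.4 t 13.4
[0.40956895 0.12661867] 0.4286945454983948
leg dp [-1.42 -1.8   0.05] turn -2.37 mm 69
leg dp [0.13 0.2  2.49] turn 0.0 mm 75
```

{"fn": "move_arm", "kwargs": {"dp": [[-0.7,-0.9,0],[-1.42,-1.8,0.05],[-1.42,-1.8,0.05],[-1.35,-1.7,1.3],[-1.3,-1.6,2.3]], "turn": [-1.2,-2.4,-2.4,-2.4,-2.4], "jaw": [0,0,0,0,0]}}

```text
time: 13.9
position: [0.413, 0.1268, 0.1077]
tool_rot: [-2.382, -1.999, 0.126]
ft_force: [-0.4, -0.2, -0.6]
grip_width: 0.691
```

```bash
python3 - <<'E'
from h import *
st();p=bw(-64,-53);plan((*p,.085,80),(*p,.2,80))
E
```

```text
j [-1.23 -0.    0.89  2.06  0.    1.17 -0.52] psi 80.1 pos [0.413  0.1268 0.1077] box [-60.6 -52.2] zaxis [-0.081 -0.029 -0.996] grip 60.1 t 13.9
leg dp [ 0.01 -0.06  0.76] turn 0.02 mm 23
leg dp [-0.17 -0.29 -3.82] turn 0.0 mm 115
```

{"fn": "move_arm", "kwargs": {"dp": [[0,-0.06,0.76],[0,-0.06,0.76],[0,-0.06,0.76],[0,-0.06,0.76],[-0.05,-0.15,-0.7]], "turn": [0,0,0,0,0], "jaw": [0,0.6,0.75,0.75,0.75]}}

```text
time: 14.4
position: [0.4065, 0.1247, 0.1271]
tool_rot: [-2.383, -2.0, 0.146]
ft_force: [-0.1, 0.9, 0.9]
grip_width: 0.862
```

{"fn": "move_arm", "kwargs": {"dp": [[-0.06,-0.1,-1.3],[-0.12,-0.2,-2.6],[-0.12,-0.2,-3.2],[-1.5,-0.2,-3.2],[-3,0.5,-3.2]], "turn": [0,0,0,-1.6,-3.2], "jaw": [1,1,1,1,1]}}

```text
time: 14.9
position: [0.4163, 0.0409, 0.2297]
tool_rot: [-2.069, -2.307, 0.118]
ft_force: [1.9, 0.5, -0.5]
grip_width: 0.998
```

{"fn": "move_arm", "kwargs": {"dp": [[0,1.4,0],[0,2.8,0],[0,2.8,0],[0,2.8,0],[0,2.8,0]], "turn": [-1.6,-3.2,-4.8,-6.4,-8], "jaw": [1,1,1,1,1]}}

```text
time: 15.4
position: [0.5006, 0.0484, 0.2215]
tool_rot: [-1.227, -2.823, 0.1]
ft_force: [0.6, -0.4, 0.3]
grip_width: 1.001
```

```bash
python3 - <<'E'
from h import *
st();heap('h3')
E
```

```text
j [-1.2   0.11  1.12  1.77 -0.08  1.41  0.69] psi 132.9 pos [0.5006 0.0484 0.2215] box [  39.2 -114.2] zaxis [-0.082 -0.035 -0.996] grip 87.1 t 15.4
```

View pics/h3.png

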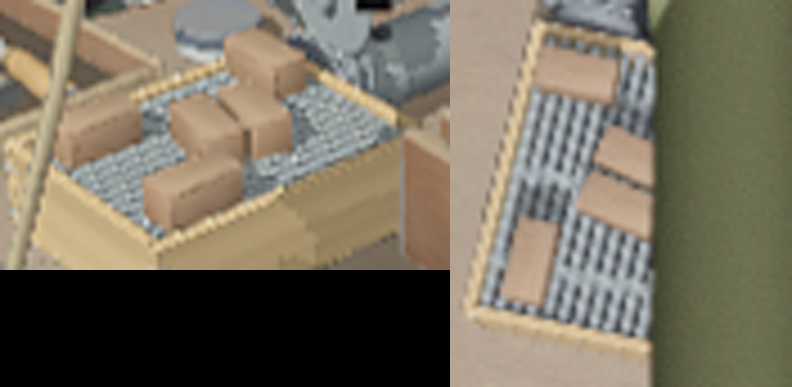

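Left pane: the third block is flat at front right (195,185). The lower pair, (208,125) and (255,115), lies apart with a small gap. The right pane shows their left ends.

```bash
python3 - <<'E'
from h import *
np.set_printoptions(precision=1,suppress=True)
for n,L in dict(near=[(590,170),(577,207),(652,240),(652,190)],far=[(607,125),(595,160),(652,145),(652,186)],fl=[(516,218),(558,224),(543,306),(503,297)]).items(): print(n,*[wb(atz('top',T(*p),.10)) for p in L])
for n,L in dict(near=[(172,105),(214,137),(243,125),(200,95)],far=[(220,92),(252,125),(290,112),(255,82)],fr=[(145,180),(165,198),(242,168),(215,153)]).items():
  q=[wb(atz('scene',S(*p),.10)) for p in L];print('s',n,*q,'mean',np.mean(q,0))
E
```

```text
near [ 7.4 22.5] [-22.   25.6] [-35.1 -34.5] [  1.9 -26.2]
far [43.7 17.8] [15.6 20.6] [ 35.5 -18.6] [  4.9 -25.5]
fl [-39.2  68.1] [-37.3  36.5] [-99.4  33.2] [-98.8  63.6]
s near [-25.9  22.6] [-30.7 -32.1] [ -6.3 -31.9] [-3.  21.5] mean [-16.5  -5. ]
s far [10.  15.8] [ -1.8 -35.9] [ 28.6 -38.8] [37.1 11.3] mean [ 18.5 -11.9]
s fr [-97.1 -47.5] [-100.3  -74.1] [-41.2 -76.7] [-42.8 -49.6] mean [-70.3 -62. ]
```

```bash
python3 - <<'E'
from h import *
m=bw(23.5,-8);plan((*m,.17,158),(*m,.082,158))
E
```

```text
leg dp [2.5  2.65 1.59] turn -5.08 mm 119
leg dp [-0.19  0.18  2.92] turn 0.0 mm 88
```

{"fn": "move_arm", "kwargs": {"dp": [[0.9,0.9,0.4],[1.8,1.9,0.8],[2.5,2.65,1.59],[2.5,2.65,1.59],[2.5,2.65,1.59]], "turn": [-1.6,-3.2,-4.8,-5.1,-5.1], "jaw": [1,1,1,1,1]}}

```text
time: 16.0
position: [0.5028, 0.1561, 0.1693]
tool_rot: [-0.583, -3.009, 0.075]
ft_force: [0.1, 1.2, 0.8]
grip_width: 1.002
```

```bash
python3 - <<'E'
from h import *
st();m=bw(23.5,-8);plan((*m,.082,158),(*m,.17,158))
E
```

```text
j [-1.21  0.24  0.98  1.78 -0.19  1.32  1.01] psi 158.0 pos [0.5028 0.1561 0.1693] box [22.7 -7.8] zaxis [-0.083 -0.033 -0.996] grip 87.1 t 16.0
leg dp [-0.22  0.18  2.9 ] turn -0.01 mm 87
leg dp [ 0.19 -0.18 -2.92] turn 0.0 mm 88
```

{"fn": "move_arm", "kwargs": {"dp": [[-0.1,0.1,1.4],[-0.2,0.16,2.6],[-0.22,0.18,2.9],[-0.22,0.18,2.9],[-0.22,0.18,2.9]], "turn": [0,0,0,0,0], "jaw": [1,1,1,0.2,0.2]}}

```text
time: 16.5
position: [0.5054, 0.1552, 0.0837]
tool_rot: [-0.584, -3.011, 0.071]
ft_force: [0.6, -0.0, 0.7]
grip_width: 0.895
```

{"fn": "move_arm", "kwargs": {"dp": [[0,0,0],[0,0,0],[0,0,0],[0,0,-0.7],[0.14,-0.15,-2.0]], "turn": [0,0,0,0,0], "jaw": [0.2,0.2,0,0,0]}}

```text
time: 17.0
position: [0.5016, 0.1548, 0.1408]
tool_rot: [-0.579, -3.006, 0.079]
ft_force: [-0.1, -0.4, 0.3]
grip_width: 0.701
```

```bash
python3 - <<'E'
from h import *
st();p=bw(80,-50);plan((*p,.145,170),(*p,.087,170),(*p,.2,170))
E
```

```text
j [-1.19  0.27  0.98  1.81 -0.22  1.27  1.04] psi 158.1 pos [0.5016 0.1548 0.1408] box [21.7 -9.3] zaxis [-0.087 -0.036 -0.996] grip 61.0 t 17.0
leg dp [-2.17 -0.94 -0.23] turn -2.39 mm 71
leg dp [-0.15  0.1   1.92] turn 0.0 mm 58
leg dp [ 0.3  -0.19 -3.75] turn 0.0 mm 113
```

{"fn": "move_arm", "kwargs": {"dp": [[-1.1,-0.5,-0.1],[-2.17,-0.94,-0.23],[-2.17,-0.94,-0.23],[-2.25,-0.9,0.7],[-2.3,-0.85,1.4]], "turn": [-1.2,-2.4,-2.4,-2.4,-2.4], "jaw": [0,0,0,0,0]}}

```text
time: 17.5
position: [0.5543, 0.1042, 0.0966]
tool_rot: [-0.264, -3.05, 0.06]
ft_force: [-0.6, 0.7, -1.1]
grip_width: 0.691
```

```bash
python3 - <<'E'
from h import *
st();p=bw(80,-50);plan((*p,.086,170),(*p,.2,170))
E
```

```text
j [-0.97  0.42  0.91  1.77 -0.32  1.22  1.43] psi 170.0 pos [0.5543 0.1042 0.0966] box [ 82.4 -50. ] zaxis [-0.083 -0.032 -0.996] grip 60.1 t 17.5
leg dp [0.05 0.01 0.36] turn 0.0 mm 11
leg dp [ 0.29 -0.17 -3.78] turn 0.0 mm 114
```

{"fn": "move_arm", "kwargs": {"dp": [[0.05,0,0.36],[0.05,0,0.36],[0.05,0,0.36],[0.05,0,0.36],[0.1,0,-0.8]], "turn": [0,0,0,0,0], "jaw": [0,0.6,0.75,0.75,0.75]}}

```text
time: 18.0
position: [0.5504, 0.105, 0.119]
tool_rot: [-0.262, -3.043, 0.065]
ft_force: [-0.1, 0.5, 0.8]
grip_width: 0.865
```

{"fn": "move_arm", "kwargs": {"dp": [[0.1,-0.07,-1.4],[0.2,-0.14,-2.6],[0.6,-0.5,-2.8],[1.4,-1,-2.8],[2.2,-1.5,-2.8]], "turn": [0,0,1.6,3.2,4.8], "jaw": [1,1,1,1,1]}}

```text
time: 18.5
position: [0.488, 0.0742, 0.2129]
tool_rot: [-0.904, -2.936, 0.086]
ft_force: [-2.0, -0.5, 1.3]
grip_width: 0.998
```

{"fn": "move_arm", "kwargs": {"dp": [[0,0,0],[0,0,0],[0,0,0],[0,0,0],[0,0,0]], "turn": [1.6,3.2,4.8,6.4,8], "jaw": [1,1,1,1,1]}}

```text
time: 19.0
position: [0.4882, 0.0749, 0.2128]
tool_rot: [-1.865, -2.467, 0.116]
ft_force: [-0.1, -0.7, -0.1]
grip_width: 0.999
```

{"fn": "move_arm", "kwargs": {"dp": [[0,0,0],[0,0,0],[0,0,0],[0,0,0],[0,0,0]], "turn": [1.6,3.2,4.8,6.4,7], "jaw": [1,1,1,1,1]}}

```text
time: 19.5
position: [0.4882, 0.0749, 0.2128]
tool_rot: [-2.539, -1.808, 0.134]
ft_force: [-0.1, -0.7, -1.0]
grip_width: 0.997
```

```bash
python3 - <<'E'
from h import *
st();m=bw(-12,-4);plan((*m,.17,71),(*m,.083,71));heap('h4')
E
```

```text
j [-1.32  0.09  1.17  1.8  -0.07  1.39 -0.46] psi 71.0 pos [0.4882 0.0749 0.2128] box [ 22.4 -90.3] zaxis [-0.082 -0.032 -0.996] grip 86.8 t 19.5
leg dp [ 2.74 -1.49  1.38] turn 0.0 mm 102
leg dp [0.17 0.2  2.89] turn 0.0 mm 87
```

View pics/h4.png

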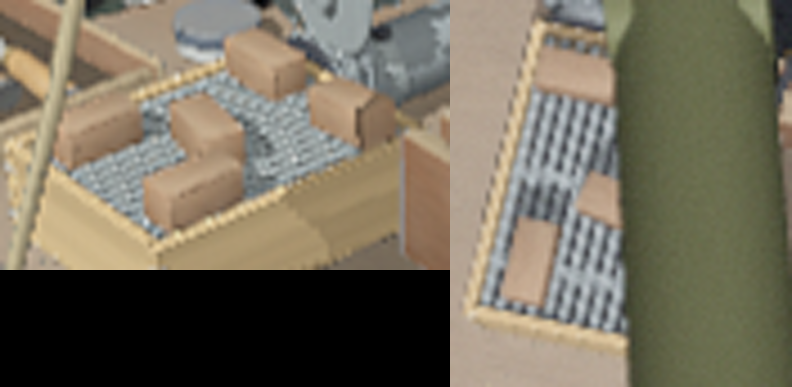

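The fourth block is flat at far right (352,108). The last lower block, at (208,125), is unmoved and needs to go about 18 mm farther back.

{"fn": "move_arm", "kwargs": {"dp": [[0.9,-0.5,0.4],[1.9,-1,0.8],[2.74,-1.49,1.38],[2.74,-1.49,1.38],[2.74,-1.49,1.38]], "turn": [0,0,0,0,0], "jaw": [1,1,0.8,0.6,0.6]}}

```text
time: 20.1
position: [0.4685, 0.1661, 0.1692]
tool_rot: [-2.533, -1.817, 0.136]
ft_force: [0.3, 0.1, 0.5]
grip_width: 0.832
```

{"fn": "move_arm", "kwargs": {"dp": [[0.08,0.1,1.4],[0.15,0.18,2.6],[0.17,0.2,2.89],[0.17,0.2,2.89],[0.17,0.2,2.89]], "turn": [0,0,0,0,0], "jaw": [0.6,0.6,0.4,-0.5,-0.5]}}

```text
time: 20.6
position: [0.4702, 0.1657, 0.0839]
tool_rot: [-2.536, -1.813, 0.132]
ft_force: [0.2, 1.0, 0.4]
grip_width: 0.612
```

{"fn": "move_arm", "kwargs": {"dp": [[0,0,0],[0,0,0],[0,0,0],[0,0,-0.2],[0,0,-0.6]], "turn": [0,0,0,0,0], "jaw": [-0.5,-0.5,-0.5,-0.5,-0.5]}}

```text
time: 21.1
position: [0.4696, 0.1665, 0.1002]
tool_rot: [-2.534, -1.814, 0.138]
ft_force: [0.3, -0.3, 0.1]
grip_width: 0.351
```

```bash
python3 - <<'E'
from h import *
st();p=bw(6,0);plan((*p,.10,80),(*p,.0855,80))
E
```

```text
j [-1.32  0.28  1.06  1.92 -0.25  1.19 -0.49] psi 71.3 pos [0.4696 0.1665 0.1002] box [-11.8  -3.3] zaxis [-0.084 -0.034 -0.996] grip 30.5 t 21.1
leg dp [ 0.2   0.57 -0.04] turn -1.74 mm 18
leg dp [0.02 0.04 0.48] turn 0.0 mm 14
```

{"fn": "move_arm", "kwargs": {"dp": [[0.2,0.57,0],[0.22,0.6,0.45],[0.22,0.6,0.45],[0.22,0.6,0.45],[0.22,0.6,0.45]], "turn": [-1.6,-1.7,-1.7,-1.7,-1.7], "jaw": [-0.5,-0.5,-0.1,0.1,0.1]}}

```text
time: 21.6
position: [0.4876, 0.1665, 0.0849]
tool_rot: [-2.389, -1.991, 0.133]
ft_force: [-0.1, 0.5, 0.2]
grip_width: 0.516
```

{"fn": "move_arm", "kwargs": {"dp": [[-0.06,-0.1,-1.2],[-0.12,-0.2,-2.6],[-0.18,-0.3,-4.2],[-0.2,-0.4,-5.5],[-0.2,-0.4,-6.5]], "turn": [0,0,-1.6,-3.2,-4.8], "jaw": [0.2,0.2,0.2,0,0]}}

```text
time: 22.1
position: [0.4918, 0.1693, 0.2834]
tool_rot: [-1.905, -2.437, 0.114]
ft_force: [0.6, -0.1, 0.3]
grip_width: 0.526
```

{"fn": "move_arm", "kwargs": {"dp": [[0,0,0],[0,0,0],[0,0,0],[0,0,0],[0,0,0]], "turn": [-1.6,-3.2,-4.8,-6.4,-8], "jaw": [0,0,0,0,0]}}

```text
time: 22.6
position: [0.4913, 0.1691, 0.2806]
tool_rot: [-0.95, -2.92, 0.087]
ft_force: [0.3, 1.0, 0.6]
grip_width: 0.503
```

{"fn": "move_arm", "kwargs": {"dp": [[0,0,0],[0,0,0],[0,0,0],[0,0,0],[0,0,0]], "turn": [-1.6,-3.2,-4.8,-5.2,-5.2], "jaw": [0,0,0,0,0]}}

```text
time: 23.1
position: [0.4913, 0.1691, 0.2806]
tool_rot: [-0.277, -3.048, 0.061]
ft_force: [-0.2, -0.3, -0.5]
grip_width: 0.498
```

```bash
python3 - <<'E'
from h import *
st()
a=ctrl.get_image('scene')[135:235,233:333,::-1];b=ctrl.get_image('top')[130:230,235:305,::-1]
cv2.imwrite('pics/l1.png',np.hstack([cv2.resize(a,None,fx=4.5,fy=4.5,interpolation=cv2.INTER_CUBIC),cv2.resize(b,None,fx=4.5,fy=4.5,interpolation=cv2.INTER_CUBIC)]))
for c in('scene','top'):
  for r in ctrl.look_for(c,'lever_grip')[:2]: print(c,r)
E
```

```text
j [-1.22  0.11  0.92  1.64 -0.08  1.53  1.09] psi 169.5 pos [0.4913 0.1691 0.2806] box [9.1 3. ] zaxis [-0.083 -0.032 -0.996] grip 43.3 t 23.1
scene {'rect': [316.0, 164.8, 34.7, 42.5], 'confidence': 0.59}
scene {'rect': [402.1, 324.6, 44.0, 33.5], 'confidence': 0.15}
```

View pics/l1.png

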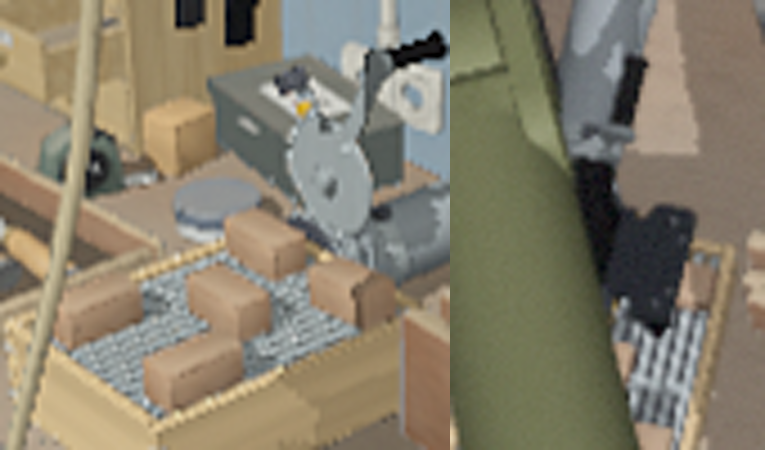

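All five blocks lie flat and apart on the grille in the left pane. The black grip bar runs from (395,52) to (442,42) on the left, and from (618,120) to (636,60) on the right.

```bash
python3 - <<'E'
from h import *
np.set_printoptions(precision=4,suppress=True)
s=lambda x,y:(233+x/4.5-.4,135+y/4.5-.4);t=lambda x,y:(235+(x-450)/4.5-.4,130+y/4.5-.4)
n=tri(('scene',s(393,53)),('top',t(618,122)));f=tri(('scene',s(443,42)),('top',t(637,60)))
print('near',n,wb(n),'far',f,wb(f))
# 5-block centres seen from scene (z .10), and bundle corner from top
for nm,L in dict(c=[(188,280),(228,310),(270,292),(232,262)],fr=[(145,362),(165,380),(242,348),(215,335)],br=[(312,278),(360,302),(393,285),(345,262)]).items():
  q=np.mean([wb(atz('scene',s(*p),.10)) for p in L],0);print(nm,q)
print('bundle corner',wb(atz('top',(302.7,178.9),.098)))
g=[.656,.131]
E
```

```text
near [0.6313 0.1388 0.2296] [152.2746  -2.4937] far [0.678  0.129  0.2258] [199.9317  -4.0592]
c [ 2.9969 -4.3331]
fr [-71.4204 -63.4994]
br [ 69.9473 -55.6577]
bundle corner [ 134.9768 -101.6346]
```

```bash
python3 - <<'E'
from h import *
p=bw(185,-3.5);print(p);q=bw(100,0)
plan((*q,.30,170),(*p,.295,170),(*p,.2135,170))
E
```

```text
[0.66338167 0.13212826]
leg dp [-2.97 -0.12 -0.87] turn -0.1 mm 93
leg dp [-2.84 -0.12 -0.04] turn 0.0 mm 85
leg dp [-0.21  0.13  2.71] turn 0.0 mm 81
```

{"fn": "move_arm", "kwargs": {"dp": [[-1.0,-0.04,-0.8],[-2.2,-0.1,-0.87],[-3.4,-0.15,-0.9],[-4.6,-0.2,-0.9],[-5.8,-0.24,-0.9]], "turn": [0,0,0,0,0], "jaw": [0,0,0,0,0]}}

```text
time: 23.8
position: [0.6645, 0.132, 0.2938]
tool_rot: [-0.275, -3.048, 0.062]
ft_force: [0.1, 0.1, 1.2]
grip_width: 0.498
```

{"fn": "move_arm", "kwargs": {"dp": [[0,0,0],[0,0,0]], "turn": [0,0], "jaw": [0,0]}}

```text
time: 24.0
position: [0.6633, 0.1309, 0.2933]
tool_rot: [-0.278, -3.047, 0.064]
ft_force: [0.4, 0.8, 0.4]
grip_width: 0.5
```

```bash
python3 - <<'E'
from h import *
st()
p=bw(185,-3.5);plan((*p,.2135,170))
a=ctrl.get_image('scene')[125:205,270:350,::-1];b=ctrl.get_image('top')[120:200,235:305,::-1]
cv2.imwrite('pics/l2.png',np.hstack([cv2.resize(a,None,fx=5,fy=5,interpolation=cv2.INTER_CUBIC),cv2.resize(b,None,fx=5,fy=5,interpolation=cv2.INTER_CUBIC)]))
E
```

```text
j [-0.8   0.55  0.91  1.19 -0.39  1.67  1.41] psi 169.5 pos [0.6633 0.1309 0.2933] box [185.1  -4.7] zaxis [-0.085 -0.034 -0.996] grip 43.5 t 24.0
leg dp [-0.2   0.17  2.65] turn -0.11 mm 80
```

View pics/l2.png

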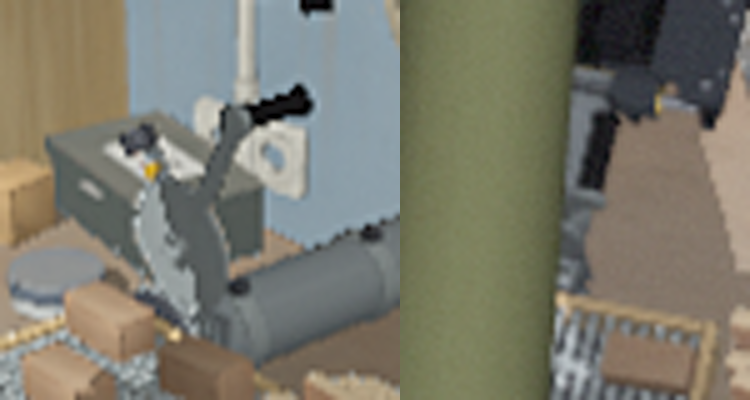

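The left pane shows the bar from (250,112) to (310,98), with the open fingers above it. I'll go down round it.

{"fn": "move_arm", "kwargs": {"dp": [[-0.05,0.05,0.7],[-0.1,0.1,1.4],[-0.15,0.14,2.0],[-0.2,0.17,2.5],[-0.2,0.17,2.65]], "turn": [0,0,0,0,0], "jaw": [0,0,0,0,0]}}

```text
time: 24.6
position: [0.662, 0.1343, 0.2136]
tool_rot: [-0.273, -3.047, 0.06]
ft_force: [0.0, -0.6, 0.4]
grip_width: 0.499
```

{"fn": "move_arm", "kwargs": {"dp": [[0,0,0],[0,0,0],[0,0,0],[0,0,0],[0,0,0]], "turn": [0,0,0,0,0], "jaw": [-0.5,-0.8,-0.9,-0.9,-0.9], "grip_force": 20}}

```text
time: 25.1
position: [0.6637, 0.1326, 0.2152]
tool_rot: [-0.276, -3.049, 0.062]
ft_force: [-0.1, -0.4, 2.8]
grip_width: 0.185
```

```bash
python3 - <<'E'
from h import *
st();print(ctrl.get_state()['ft_force'])
from scipy.spatial.transform import Rotation as Ro
s=ctrl.get_state();R=Ro.from_rotvec(s['tool_rot']).as_matrix()
a=np.radians(-10);yb=np.array([-np.sin(a),np.cos(a),0]);zb=np.array([0,0,1.])
f=lambda t:.12*(-np.sin(.486+t)*yb+np.cos(.486+t)*zb)
for t in np.r_[np.arange(.1,1.21,.1),1.22,1.26]: print(round(t,2),np.round(R.T@(f(t)-f(0))/.03,2))
E
```

```text
j [-0.82  0.58  0.9   1.32 -0.41  1.53  1.43] psi 169.6 pos [0.6637 0.1326 0.2152] box [185.2  -3. ] zaxis [-0.082 -0.033 -0.996] grip 16.1 t 25.1
[-0.12859667 -0.39121404  2.77915503]
0.1 [-0.02 -0.33  0.22]
0.2 [-0.04 -0.64  0.47]
0.3 [-0.06 -0.93  0.75]
0.4 [-0.09 -1.18  1.06]
0.5 [-0.11 -1.4   1.39]
0.6 [-0.14 -1.59  1.74]
0.7 [-0.17 -1.74  2.11]
0.8 [-0.2  -1.85  2.5 ]
0.9 [-0.23 -1.93  2.89]
1.0 [-0.26 -1.96  3.28]
1.1 [-0.29 -1.96  3.68]
1.2 [-0.32 -1.91  4.08]
1.22 [-0.32 -1.9   4.16]
1.26 [-0.33 -1.87  4.31]
```

{"fn": "move_arm", "kwargs": {"dp": [[0,-0.33,0.22],[-0.04,-0.64,0.47],[-0.06,-0.93,0.75],[-0.09,-1.18,1.06],[-0.11,-1.4,1.39]], "turn": [0,0,0,0,0], "jaw": [-0.9,-0.9,-0.9,-0.9,-0.9], "grip_force": 25}}

```text
time: 25.6
position: [0.6562, 0.0915, 0.1753]
tool_rot: [-0.273, -3.05, 0.056]
ft_force: [-0.7, 6.1, 4.0]
grip_width: 0.188
```

```bash
python3 - <<'E'
from h import *
st();s=ctrl.get_state();print(s['ft_force'],s['torque'])
E
```

```text
j [-0.8   0.57  0.9   1.42 -0.41  1.44  1.5 ] psi 169.7 pos [0.6562 0.0915 0.1753] box [185.  -44.8] zaxis [-0.081 -0.029 -0.996] grip 16.4 t 25.6
[-0.65507664  6.0916267   4.01724312] [ 1.49992515 -0.20622756 -0.11279087]
```

Tracking the arc well, so I'll carry on to the stop.

{"fn": "move_arm", "kwargs": {"dp": [[-0.03,-0.19,0.35],[-0.06,-0.34,0.72],[-0.09,-0.45,1.11],[-0.12,-0.53,1.5],[-0.15,-0.56,1.89]], "turn": [0,0,0,0,0], "jaw": [-0.9,-0.9,-0.9,-0.9,-0.9]}}

```text
time: 26.1
position: [0.6523, 0.0707, 0.1186]
tool_rot: [-0.275, -3.049, 0.06]
ft_force: [-1.6, 2.7, 6.9]
grip_width: 0.186
```

{"fn": "move_arm", "kwargs": {"dp": [[-0.03,0,0.4],[-0.05,0.04,0.65],[-0.06,0.06,0.88],[-0.06,0.07,0.95],[-0.06,0.07,0.95]], "turn": [0,0,0,0,0], "jaw": [-0.9,-0.9,-0.9,-0.9,-0.9]}}

```text
time: 26.6
position: [0.6522, 0.07, 0.0901]
tool_rot: [-0.276, -3.049, 0.064]
ft_force: [0.0, -0.0, 6.5]
grip_width: 0.183
```

```bash
python3 - <<'E'
from h import *
st();s=ctrl.get_state();print(s['ft_force'],s['torque'])
E
```

```text
j [-0.77  0.63  0.87  1.53 -0.45  1.3   1.55] psi 169.5 pos [0.6522 0.07   0.0901] box [184.8 -66.7] zaxis [-0.083 -0.034 -0.996] grip 15.9 t 26.6
[ 0.00947207 -0.03390914  6.50389141] [0.52445626 0.04864485 0.0094653 ]
```

{"fn": "move_arm", "kwargs": {"dp": [[0,0,0.1],[0,0,0.2],[0,0,0.2],[0,0,0.2]], "turn": [0,0,0,0], "jaw": [-0.9,-0.9,-0.9,-0.9]}}

```text
time: 27.0
position: [0.6523, 0.0705, 0.0847]
tool_rot: [-0.276, -3.05, 0.062]
ft_force: [-1.1, 2.2, 7.2]
grip_width: 0.191
```

```bash
python3 - <<'E'
from h import *
st();s=ctrl.get_state();print(s['ft_force'],s['torque'])
a=ctrl.get_image('scene')[135:235,233:343,::-1];b=ctrl.get_image('top')[130:250,228:306,::-1]
a=cv2.resize(a,(495,450),interpolation=cv2.INTER_CUBIC);b=cv2.resize(b,None,fx=3.75,fy=3.75,interpolation=cv2.INTER_CUBIC)
cv2.imwrite('pics/f1.png',np.hstack([a,b]))
E
```

```text
j [-0.76  0.63  0.86  1.53 -0.45  1.29  1.56] psi 169.6 pos [0.6523 0.0705 0.0847] box [184.7 -66.2] zaxis [-0.082 -0.033 -0.996] grip 16.6 t 27.0
[-1.1120222   2.15262429  7.23563465] [ 0.8041945  -0.08930128  0.02969846]
```

View pics/f1.png

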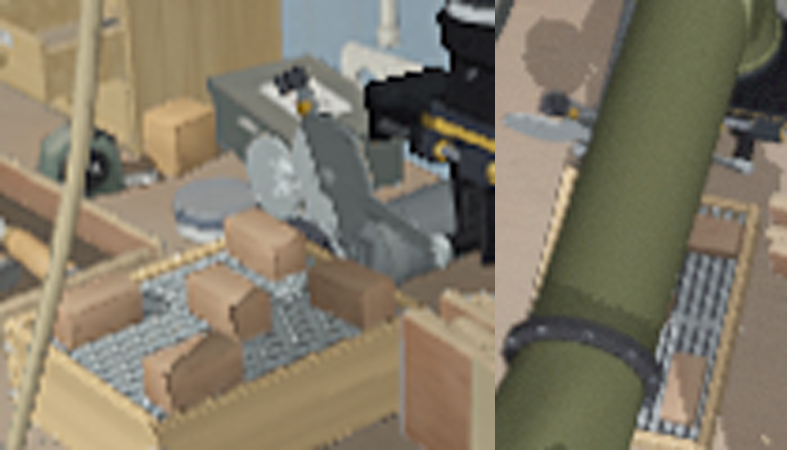

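The left pane shows the lever swung down with the gripper on the grip at about (475,200). All five blocks are flat and apart. The force has not yet risen against a hard stop, so I'll press a little further with a firmer grip.

{"fn": "move_arm", "kwargs": {"dp": [[0,0,0],[0,0,0.1],[0,0,0.2],[0,0,0.2],[0,0,0.2]], "turn": [0,0,0,0,0], "jaw": [-0.9,-0.9,-0.9,-0.9,-0.9], "grip_force": 40}}

```text
time: 27.6
position: [0.6524, 0.0708, 0.0822]
tool_rot: [-0.275, -3.051, 0.059]
ft_force: [-5.3, 2.4, 22.7]
grip_width: 0.183
```

```bash
python3 - <<'E'
from h import *
st();s=ctrl.get_state();print(s['ft_force'],s['torque'])
E
```

```text
j [-0.76  0.63  0.86  1.53 -0.45  1.28  1.56] psi 169.6 pos [0.6524 0.0708 0.0822] box [184.8 -65.8] zaxis [-0.081 -0.031 -0.996] grip 16.0 t 27.6
[-5.33223409  2.37270384 22.74150097] [ 1.0117805   1.25783354 -0.08592319]
```

The force jumped to 23 N with almost no travel, so that is the hard stop. I'll check once with the expected fully-down lever line drawn into the picture.

```bash
python3 - <<'E'
from h import *
a=ctrl.get_image('scene')[:,:,::-1].copy()
x0,y0,k=260,135,7
c=cv2.resize(a[y0:y0+85,x0:x0+110],None,fx=k,fy=k,interpolation=cv2.INTER_CUBIC)
P=lambda x,y,z:tuple(int(v) for v in ((proj('scene',np.r_[bw(x,y),z])+.5-[x0,y0])*k))
for th,col in((.8,(0,0,255)),(1.22,(0,255,0))):
    al=.486+th;cv2.line(c,P(146,52.5,.119),P(146,52.5-120*np.sin(al),.119+.12*np.cos(al)),col,1)
cv2.imwrite('pics/f2.png',c);st();print(ctrl.get_state()['ft_force'])
E
```

```text
j [-0.76  0.63  0.86  1.53 -0.45  1.28  1.56] psi 169.6 pos [0.6524 0.0708 0.0822] box [184.8 -65.8] zaxis [-0.08  -0.031 -0.996] grip 16.0 t 27.65
[-5.22633924  2.50255904 22.4940161 ]
```

View pics/f2.png

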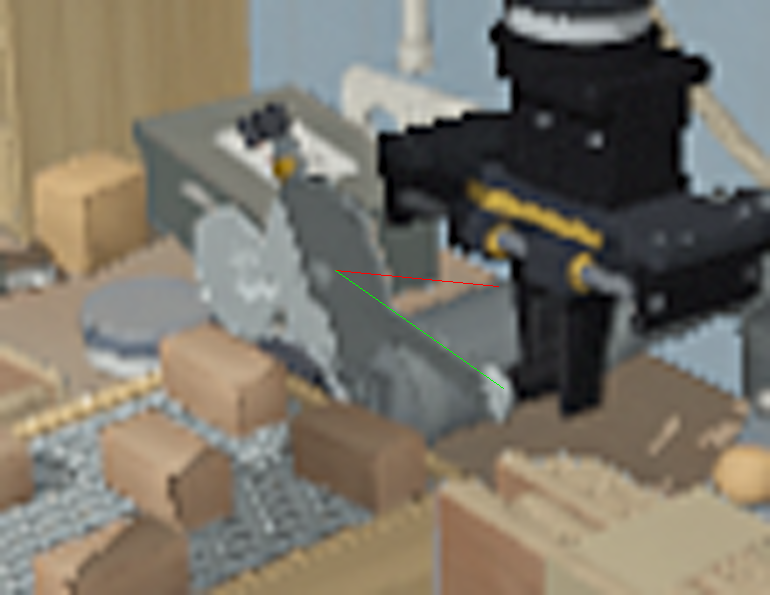

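The lever's end at (498,385) lies on the green line for fully down, well past the second-notch line in red. I'm handing it in.

```bash
python3 - <<'E'
from h import *
print(ctrl.close_job());st();print(ctrl.get_state()['ft_force'])
E
```

```text
the job is handed in; nothing more can be done
None
the job is handed in; nothing more can be done
```

The job is handed in at about 27.7 s on the robot's clock. The five blocks are spread over the grille, and the suction gate's lever is held fully down with the fingers closed on the handle.

**Blocks:** By the release positions, the middles lie at about (76, 49), (80, -50), (6, 0), (-68, 52) and (-63, -53) mm from the grille's middle. The closest two are about 86 mm apart. The last pictures show all five lying flat and apart. Picking corners in the scene camera gave positions up to about 10 mm lower, roughly the same way for each block. The spacing still came out above 80 mm.

**Gate:** The lever went past both notches to a hard stop. The push rose from about 7 N to 22–23 N with little more travel. The last picture shows the lever's end on the line calculated for fully down.

**What went wrong or disagreed:**
- During one turn of the wrist, joints 3 and 7 ran up to their limits. Joint 7 read -2.6911 rad against the stated -2.69. I backed off at once, but whether that counts as passing the range is not known.
- That also left the tool tilted about 5° for the rest of the job. It did not hinder the grasps or placings.
- The tool moved down about 133 mm in the press, where the lever's path needs 122 mm. The bar probably slid a little in the fingers, or my starting height was off.

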